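Check a charging dock for a forgotten short battery, then load the long pack

TASK

Load the long grey battery pack into the charging dock nearer to you. First slide that dock's blue ejector forward as far as it goes, to feel whether a short old pack is still hidden under the hood; if it stops short on one, lift the old pack's front end over the lip and draw it out endwise, so that the bay is clear. Then slide the long pack in under the hood, brass contacts first, and press its front end down behind the lip so that it lies flat and fully home, without moving the other dock's ejector or shifting the scanner, the tape roll and the stapler.

Things in the scene. Friction and masses are not known exactly. Their poses are not given: they have to be found in the camera images.
- dock_a: dock A: grey single-bay charging dock, 68 x 218 x 53 mm, fixed to the bench, hood mouth towards the robot's right. Origin: centre of its underside; y runs along the bay from lip to rear wall, z up. In this frame, mm: bay 41 wide, floor at z 12, rear wall at y 95, a sprung contact block there stands out to y 79 and gives 6 mm (up to 5 N). The long pack is home with its centre at x 0, y -9, z 27.
- dock_b: dock B: identical to dock A, same frame. Which of the two stands nearer to the robot changes (the nearer has x below 0.62 m); that one is to be loaded. Either may be empty or hide a short old pack lying on the bay floor under the hood: 36 wide x 30 high x 80 long, black, about 0.11 kg.
- ejector_a (a joint): dock A: slide of that dock's ejector, m: 0 = fully back, grows towards the lip, stroke 0.125; moves at about 3 N and stays where it is left. Its pusher fills the bay, face at dock y = 0.085 - value, and carries along what lies in front of it; a short pack caught against the lip stops it at about 0.105. A pack slid in pushes it back.
- ejector_b (a joint): dock B: the same as for dock A
- lip_a (a point): dock A: top inner edge of the front lip, middle: dock frame y -100, z 20 (8 above the bay floor); the lip is 6 thick (y -106 to -100), cheeks 8 high beside it reach to y -92. Between lip and mouth the bay is open above and at both sides (apron, 60 long), so that fingers can straddle a pack there.
- lip_b (a point): dock B: the same point as lip_a of dock A
- mouth_a (a point): dock A: middle of the hood's mouth on the bay floor: dock frame y -40, z 12; from here to the rear the hood covers the bay, clear height 37 (underside z 49, top z 53); its side walls are flared out to y -52
- mouth_b (a point): dock B: the same point as mouth_a of dock A
- knob_a (a point): dock A: middle of the blue thumb slide of that dock's ejector, on the hood: a block 22 (x) x 12 (y) x 16 high, from z 57 to z 73; it may be pinched or pushed
- knob_b (a point): dock B: the same as knob_a
- pack_center (a point): centre of the new battery pack, lying on the bench: grey stick, 36 wide (x) x 182 long (y) x 30 high (z), about 0.2 kg, blue front end at -y, brass contacts at the +y end, which goes in first
- pack_tail (a point): middle of the pack's contact end face, 91 mm from the centre along +y
- scanner: hand scanner lying on the bench, 189 x 60 x 38, bystander; origin at its underside
- black_tape: roll of black tape, 62 wide, 19 high, bystander; origin at its underside
- stapler: blue stapler, 34 x 136 x 43, bystander; origin at its underside. (The bench on the robot's side of the nearer dock, round x 0.455 m, y -0.05 m, is clear for laying something down.)

How it is judged:
On the way:
1. the ejector of the nearer dock has been slid forward to its stop (at least 95 mm) (((world x of dock_a below 0.62 m and value of joint ejector_a above 0.095 m) or (world x of dock_b below 0.62 m and value of joint ejector_b above 0.095 m))), for 0.05 s.
At the end, for the whole second after the job is handed in: the long pack rests in the nearer dock, contact end to the rear, flat on the bay floor (within 2.5 mm and 0.03 rad) with its front end behind the lip: centre within 4 mm of the bay's middle line and at y -11.5 to -3 mm in the dock's frame; at rest and released (((world x of dock_a below 0.62 m and x of pack_center in the frame of dock_a between -0.004 and 0.004 m and y of pack_center in the frame of dock_a between -0.0115 and -0.003 m and z of pack_center in the frame of dock_a between 0.0245 and 0.0295 m and y of pack_tail in the frame of dock_a above 0.07 m and angle between pack_center's own z axis and vertical below 0.03 rad) or (world x of dock_b below 0.62 m and x of pack_center in the frame of dock_b between -0.004 and 0.004 m and y of pack_center in the frame of dock_b between -0.0115 and -0.003 m and z of pack_center in the frame of dock_b between 0.0245 and 0.0295 m and y of pack_tail in the frame of dock_b above 0.07 m and angle between pack_center's own z axis and vertical below 0.03 rad)) and linear speed of pack below 0.01 m/s); the robot touches nothing.
It fails at once if the scanner, the tape roll or the stapler is shifted by more than 30 mm (distance of any of scanner, black_tape, stapler from where it was at the start of the episode above 0.03 m).
It fails at once if the ejector of the other dock is moved by more than 30 mm ((world x of dock_a above 0.62 m and value of joint ejector_a above 0.04 m) or (world x of dock_b above 0.62 m and value of joint ejector_b above 0.04 m)).
It also fails if it takes over 54 s, if anything falls off the work surface, if the arm or the gripper's body presses on something with over 40 N, if the wrist force passes 120 N, or if a joint passes its speed limit or range.

ROBOT

A 7-joint arm with a two-finger parallel gripper is mounted at the origin on a cart in front of the work surface, level with it; the furniture and walls round the work are solid. World frame = base frame: x ahead of the robot, y to its left, z up, the work surface at z = 0. Lengths are in m, angles in rad, forces in N, time in s.
With the tool pointing down it reaches from about 0.4 to 0.875 m from the base axis. Payload 19.3 kg.
Tool frame: the origin (TCP) lies midway between the tips of the shut fingers; the grasp point (between the pads) lies 19 mm behind it; z points along the fingers, y is the direction in which the jaws open and shut (so a half turn about z gives the same grasp; the last joint's range is limited). The gripper opens to 85 mm and grips with 20 to 120 N. Pads are 22 mm wide; open, the fingers measure 114 mm over their backs; the gripper's body (76 mm by 85 mm) begins 54 mm behind the grasp point. The pads swing forward as they close: fully open they stand 13 mm farther back than shut.
Start: joints at [-1.333, 0.521, -0.036, 1.599, 0.021, 1.021, -0.113], TCP at [0.189, 0.596, 0.231] pointing down, gripper open.
Joint ranges: [-2.91, 2.91], [-0.3, 2.13], [-1.5, 1.42], [0.17, 2.43], [-1.26, 4.41], [0.16, 1.93], [-2.52, 2.52]. Speed limits (rad/s): [1.89, 1.89, 2.39, 2.39, 3.01, 3.01, 3.01].

INTERFACE

Orientations are given as a rotation vector (axis times angle).
In Python, from cell import sensors, eyes, ticket gives the robot as it stands.
- The arm moves only by the tool move_arm, never from a script. Its argument "moves" is a list of rows, each a list of 3 entries, a list of its own where there are three numbers: the shift along the world's x, y, z in m, then the turn, a rotation vector about the world's x, y, z in rad, then the opening, from -1 (shut) to 1 (fully open). A call has 1 to 8 rows; each row is the pose to reach, as a shift and turn from the pose commanded when the call began; what a row does not reach only later rows make up. A row lasts 1/8 s, in which the tool goes at most 62.5 mm and 10.7 degrees, less where a joint would pass 70% of its speed; a pose out of reach is approached as far as the arm can. A call with a gripper value outside its range is refused whole. The fingers move at their own pace and stop on an object; the grip force is fixed at half the most. Time passes only in rows, so rows that repeat a pose let the fingers close. It gives the time, the measured TCP pose, the force and the opening at its end, in the units of the state.
- sensors.get_obs(): the state, without advancing time (a new reading comes with each control period).
- eyes.capture(name): name is "side" or "top"; returns the picture (384x512x3 uint8, red, green, blue); there is no depth.
- eyes.camera_model(name): a dict with "vfov" (degrees; the focal length in pixels is half the picture's height over the tangent of half this angle, whatever the lens; pixels are square), "cx", "cy" (the principal point, pixels), "R" (3x3) and "t" (3): a world point X has camera coordinates R X + t. Camera axes: x right, y down, z forward; pixel columns grow to the right and rows downward; lengths in m; the calibration is good to about 2 mm. A picture is of the moment at which its call begins. camera_model takes no time and is no camera call.
- ticket.sign_off(): hands the job in, once; it reports no verdict.
The state is a dict: "time_s": time; "joint_positions": joint angles; "joint_vel": joint speeds; "tau": joint torques, N m; "ee_pos": TCP position; "eef_rot": TCP orientation; "force": force on the tool from outside, world axes, zero at the start; "torque": the same for the moment, N m; "gripper_width": finger opening in m.
Only numpy, scipy, OpenCV 4.12 (cv2) and the standard library are available. Lean on these libraries where they do the work, as an engineer would, in place of code of your own. Each camera call takes 0.05 s, during which the arm holds its last target. There are 200 camera calls.

## Working session

There is one attempt and no reset: what is moved stays moved. The work goes in short steps, Python scripts to look and compute and a tool call to move; the robot and the scene stay as the last step left them, time stands still between calls to the robot, and variables do not carry over. Pictures are saved under pics/ and viewed, about 8 in all and at most 12, crops included, and the job is handed in when it is done.

Besides the shell and the picture viewer there is one more tool, called after ">>>" as a command line: name --argument value ..., lists and objects as JSON in quotes. move_arm: Moves the arm, as the interface text tells. Its arguments: {"type":"object","properties":{"moves":{"type":"array"}},"required":["moves"]}

```bash
mkdir -p pics; ls; cat > h.py <<'E'
import numpy as np, cv2
from cell import sensors, eyes, ticket
def snap(n,f):
    im=np.array(eyes.capture(n)); cv2.imwrite('pics/'+f,im[:,:,::-1]); return im
def cam(n):
    m=eyes.camera_model(n); f=192/np.tan(np.radians(m['vfov'])/2)
    return f,m['cx'],m['cy'],np.array(m['R']),np.array(m['t'])
def ray(n,uv,z):
    f,cx,cy,R,t=cam(n); d=R.T@np.array([(uv[0]-cx)/f,(uv[1]-cy)/f,1]); c=-R.T@t
    return c+d*(z-c[2])/d[2]
def proj(n,X):
    f,cx,cy,R,t=cam(n); p=R@np.array(X)+t; return np.array([cx+f*p[0]/p[2],cy+f*p[1]/p[2]])
E
python3 - <<'E'
from h import *
a=snap('top','t0.png'); b=snap('side','s0.png')
for n in('top','side'):
    print(n,eyes.camera_model(n)); f,cx,cy,R,t=cam(n); print(-R.T@t)
o=sensors.get_obs(); print(o)
E
```

```text
pics
top {'vfov': 53.81022066214994, 'cx': 258.29056828196735, 'cy': 190.11891229967546, 'R': array([[ 3.36301389e-03, -9.99472090e-01, -3.23145627e-02],
       [-9.96818754e-01, -7.77320403e-04, -7.96979770e-02],
       [ 7.96307848e-02,  3.24797875e-02, -9.96295138e-01]]), 't': array([0.03406959, 0.58181179, 0.89020416])}
[0.50895867 0.00559021 0.93437624]
side {'vfov': 55.095994326502144, 'cx': 253.13309090455223, 'cy': 185.5606940123496, 'R': array([[-9.99758041e-01, -1.97364881e-02, -9.71239059e-03],
       [-8.91442184e-05,  4.45168055e-01, -8.95447036e-01],
       [ 2.19966258e-02, -8.95229509e-01, -4.45062102e-01]]), 't': array([0.56530816, 0.05493833, 0.88871444])}
[0.54562755 0.78230379 0.45021798]
{'time_s': 0.1, 'joint_positions': array([-1.33322374,  0.52193902, -0.03634378,  1.5999286 ,  0.02113523,
        1.02106903, -0.11279351]), 'joint_vel': array([ 0.00064092, -0.00132425, -0.0001725 , -0.0019754 , -0.00093833,
        0.00211283,  0.00177451]), 'tau': array([ 2.48667013e-03, -9.28478694e+01,  1.98355839e+00, -3.70540059e+01,
        1.81476620e-02,  5.13582389e-03,  6.52915929e-06]), 'ee_pos': array([0.18925373, 0.59536064, 0.23080068]), 'eef_rot': array([-4.81558013e-01, -3.10431789e+00,  1.49627124e-03]), 'force': array([-0.38793509, -0.26611404, -0.28465914]), 'torque': array([ 0.03349925, -0.02407594,  0.04871798]), 'gripper_width': 0.0856648508253761}
```

View pics/t0.png

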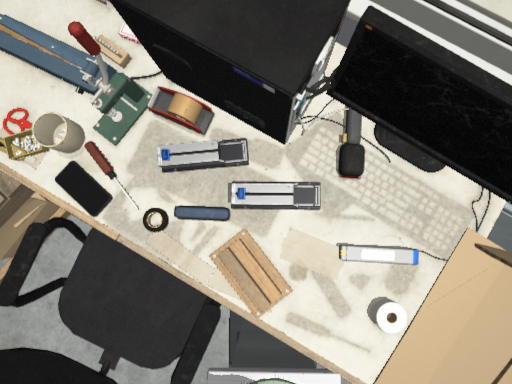

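View pics/s0.png

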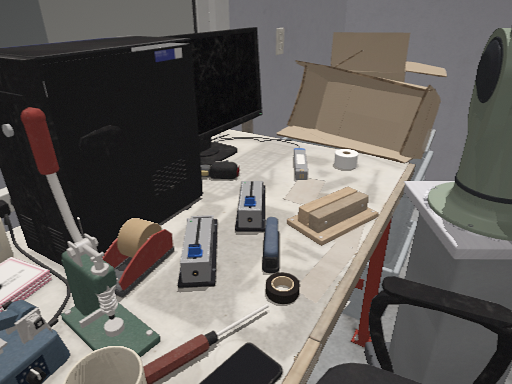

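```bash
python3 - <<'E'
from h import *
a=cv2.imread('pics/t0.png')
c1=cv2.resize(a[170:220,220:330],None,fx=7,fy=7,interpolation=cv2.INTER_CUBIC)
c2=cv2.resize(a[235:275,325:435],None,fx=7,fy=7,interpolation=cv2.INTER_CUBIC)
cv2.imwrite('pics/c0.png',cv2.resize(np.vstack([c1,c2]),None,fx=.9,fy=.9))
# blue masks
hsv=cv2.cvtColor(a,cv2.COLOR_BGR2HSV)
m=cv2.inRange(hsv,(100,140,90),(125,255,255))
n,l,s,c=cv2.connectedComponentsWithStats(m)
for i in range(1,n):
    if s[i][4]>15: print(s[i],c[i])
print(ray('top',(378,254),.03),ray('top',(275,195),.03))
E
```

```text
[162 149   8  11  76] [165.26315789 154.52631579]
[238 188   7  11  69] [241.01449275 193.20289855]
[413 249   5  15  59] [415.38983051 256.3559322 ]
[ 0.43128599 -0.24610502  0.03      ] [ 0.56955525 -0.00497585  0.03      ]
```

View pics/c0.png

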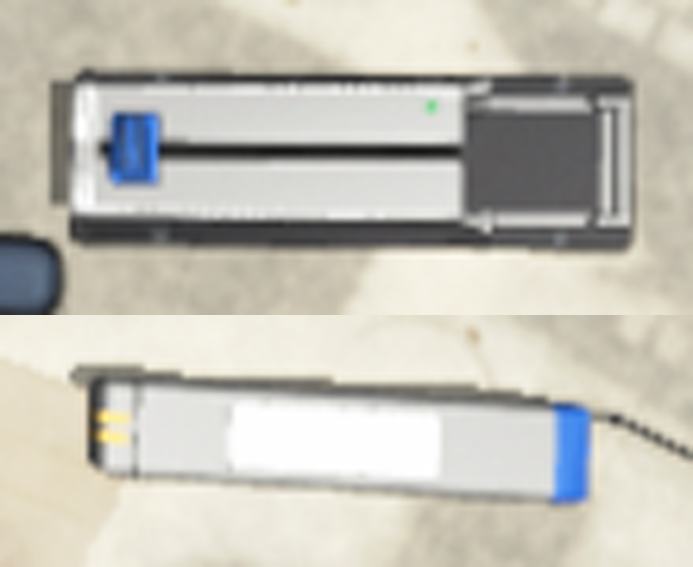

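```bash
python3 - <<'E'
from h import *
g=lambda u,v:(220+u/6.3,170+v/6.3)
p=lambda u,v:(325+u/6.3,235+(v-315)/6.3)
def P(s,x): print(s,x.round(4))
for s,q,z in [('knob',g(135,148),.073),('knobL',g(112,148),.073),('knobR',g(158,148),.073),('slotL',g(105,150),.053),('slotR',g(460,151.5),.053),('mouthtop',g(465,151),.053),
 ('hoodTL',g(75,85),.053),('lip out',g(631,160),.02),('lip in',g(598,160),.02),('apron c',g(530,159),.012),('baseTR',g(633,78),.004),('baseBR',g(633,248),.004),('baseBL',g(72,243),.004),('baseTL',g(80,75),.004)]: P(s,ray('top',q,z))
L=ray('top',p(92,425),.03);R=ray('top',p(588,453),.03);P('packL',L);P('packR',R);P('c',(L+R)/2);d=L-R;print(np.linalg.norm(d),np.degrees(np.arctan2(-d[0],d[1])))
# side view checks
a=cv2.imread('pics/s0.png');hsv=cv2.cvtColor(a,cv2.COLOR_BGR2HSV)
m=cv2.inRange(hsv,(105,150,90),(125,255,255));n,l,s,c=cv2.connectedComponentsWithStats(m)
for i in range(1,n):
    if s[i][4]>15: print(s[i],c[i])
k=ray('top',g(135,148),.073);print(proj('side',k),proj('side',k+[0,.006,-.008]))
E
```

```text
knob [0.57   0.0722 0.073 ]
knobL [0.57   0.0806 0.073 ]
knobR [0.57   0.0639 0.073 ]
slotL [0.5707 0.0849 0.053 ]
slotR [ 0.5703 -0.0466  0.053 ]
mouthtop [ 0.5705 -0.0485  0.053 ]
hoodTL [0.595  0.0963 0.053 ]
lip out [ 0.5694 -0.1138  0.02  ]
lip in [ 0.5694 -0.1013  0.02  ]
apron c [ 0.5703 -0.076   0.012 ]
baseTR [ 0.6025 -0.117   0.004 ]
baseBR [ 0.5362 -0.1164  0.004 ]
baseBL [0.5377 0.102  0.004 ]
baseTL [0.6037 0.0994 0.004 ]
packL [ 0.4343 -0.1567  0.03  ]
packR [ 0.4252 -0.3392  0.03  ]
c [ 0.4297 -0.248   0.03  ]
0.18269121814814313 -2.875368601884727
[245 197  10   9  78] [249.55128205 201.46153846]
[188 245  14  12 131] [194.60305344 251.5648855 ]
[250.05423788 195.48078929] [250.02860719 200.01506759]
```

>>> move_arm --moves '[[[0.381,-0.523,-0.06],[0,0,-1.2635],0],[[0.381,-0.523,-0.06],[0,0,-1.2635],0],[[0.381,-0.523,-0.06],[0,0,-1.2635],0],[[0.381,-0.523,-0.06],[0,0,-1.2635],0],[[0.381,-0.523,-0.06],[0,0,-1.2635],0],[[0.381,-0.523,-0.06],[0,0,-1.2635],0],[[0.381,-0.523,-0.06],[0,0,-1.2635],0],[[0.381,-0.523,-0.06],[0,0,-1.2635],0]]'

```text
time_s: 1.1
ee_pos: [0.4833, 0.1917, 0.1849]
eef_rot: [2.224, 2.219, -0.0]
force: [2.0, 0.9, 0.4]
gripper_width: 0.0427
```

>>> move_arm --moves '[[[0.087,-0.1195,-0.085],[0,0,0],0],[[0.087,-0.1195,-0.085],[0,0,0],0],[[0.087,-0.1195,-0.085],[0,0,0],0],[[0.087,-0.1195,-0.085],[0,0,0],0]]'

```text
time_s: 1.6
ee_pos: [0.5697, 0.0703, 0.0982]
eef_rot: [-2.227, -2.216, 0.005]
force: [0.0, -0.0, 0.0]
gripper_width: 0.0429
```

```bash
python3 - <<'E'
from h import *
o=sensors.get_obs(); print(o['ee_pos'],o['eef_rot'],o['force'],o['joint_positions'])
a=snap('top','t1.png');b=snap('side','s1.png')
q=proj('side',o['ee_pos']);print(q)
c1=cv2.resize(b[130:250,190:310],None,fx=4,fy=4,interpolation=cv2.INTER_CUBIC)
cv2.imwrite('pics/c1.png',c1[:,:,::-1])
E
```

```text
[0.56968418 0.07025957 0.09820427] [-2.22667701 -2.21580195  0.00476954] [ 0.01040349 -0.04370231  0.04529828] [-0.42793812  0.64011636  0.28772567  1.85319975 -0.26761803  0.6886953
  0.00928146]
[250.08587328 184.7399751 ]
```

View pics/c1.png

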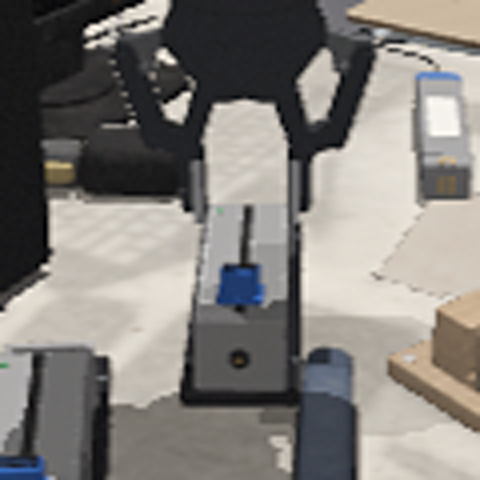

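>>> move_arm --moves '[[[0,0.002,-0.04],[0,0,0],0],[[0,0.002,-0.04],[0,0,0],0],[[0,0.002,-0.04],[0,0,0],-1],[[0,0.002,-0.04],[0,0,0],-1],[[0,0.002,-0.04],[0,0,0],-1],[[0,0.002,-0.04],[0,0,0],-1]]'

```text
time_s: 2.45
ee_pos: [0.5728, 0.0764, 0.0624]
eef_rot: [2.218, 2.218, 0.009]
force: [15.3, 0.0, -11.0]
gripper_width: 0.0197
```

>>> move_arm --moves '[[[0.003,-0.015,0],[0,0,0],-1],[[0.003,-0.04,0],[0,0,0],-1],[[0.003,-0.065,0],[0,0,0],-1],[[0.003,-0.09,0],[0,0,0],-1],[[0.003,-0.1,0],[0,0,0],-1],[[0.003,-0.1,0],[0,0,0],-1]]'

```text
time_s: 3.2
ee_pos: [0.5723, -0.0224, 0.062]
eef_rot: [-2.22, -2.22, -0.003]
force: [-7.2, 10.4, 10.7]
gripper_width: 0.0197
```

>>> move_arm --moves '[[[0.001,-0.01,0],[0,0,0],-1],[[0.001,-0.015,0],[0,0,0],-1],[[0.001,-0.02,0],[0,0,0],-1],[[0.001,-0.02,0],[0,0,0],-1]]'

```text
time_s: 3.7
ee_pos: [0.5726, -0.0361, 0.061]
eef_rot: [-2.209, -2.222, -0.006]
force: [-8.1, 41.9, 0.1]
gripper_width: 0.0191
```

>>> move_arm --moves '[[[0,0.008,0],[0,0,0],-1],[[0,0.008,0],[0,0,0],0.2],[[0,0.008,0],[0,0,0],0.2],[[0,0.008,0.06],[0,0,0],0.2],[[-0.03,0.06,0.12],[0,0,0],0.2],[[-0.06,0.12,0.12],[0,0,0],0.9],[[-0.06,0.12,0.12],[0,0,0],0.9]]'

```text
time_s: 4.58
ee_pos: [0.5128, 0.0784, 0.1818]
eef_rot: [2.219, 2.224, 0.004]
force: [-0.1, -0.4, 0.5]
gripper_width: 0.0813
```

```bash
python3 - <<'E'
from h import *
o=sensors.get_obs(); print(o['ee_pos'],o['eef_rot'],o['force'])
a=snap('top','t2.png');b=snap('side','s2.png')
c1=cv2.resize(a[165:225,215:335],None,fx=6,fy=6,interpolation=cv2.INTER_CUBIC)
c2=cv2.resize(b[160:240,190:330],None,fx=5.142,fy=5.142*.6,interpolation=cv2.INTER_CUBIC)
cv2.imwrite('pics/c2.png',c1[:,:,::-1])
hsv=cv2.cvtColor(a,cv2.COLOR_RGB2HSV)
m=cv2.inRange(hsv,(100,140,90),(125,255,255));n,l,s,c=cv2.connectedComponentsWithStats(m)
for i in range(1,n):
    if s[i][4]>15: print(s[i],c[i],ray('top',c[i],.073))
E
```

```text
[0.51279526 0.07844765 0.18181452] [2.21908593 2.22365502 0.00420677] [-0.12442441 -0.41934676  0.52264411]
[162 149   8  11  76] [165.26315789 154.52631579] [0.66051084 0.24997963 0.073     ]
[280 189   8  10  68] [283.16176471 193.41176471] [ 0.57032309 -0.02305436  0.073     ]
[413 249   5  15  59] [415.38983051 256.3559322 ] [ 0.4303026  -0.31638604  0.073     ]
```

View pics/c2.png

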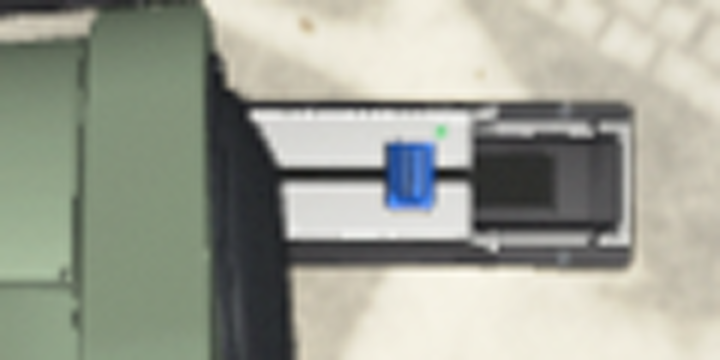

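>>> move_arm --moves '[[[0.058,-0.156,-0.06],[0,0,0],0.7],[[0.058,-0.156,-0.06],[0,0,0],0.7],[[0.058,-0.156,-0.06],[0,0,0],0.7],[[0.058,-0.156,-0.11],[0,0,0],0.7],[[0.058,-0.156,-0.15],[0,0,0],0.7],[[0.058,-0.156,-0.165],[0,0,0],0.7],[[0.058,-0.156,-0.165],[0,0,0],0.7]]'

```text
time_s: 5.55
ee_pos: [0.5715, -0.0811, 0.0152]
eef_rot: [-2.223, -2.22, 0.001]
force: [1.0, 0.6, 0.6]
gripper_width: 0.0725
```

>>> move_arm --moves '[[[0,0.002,0.001],[0,0,0],-1],[[0,0.002,0.001],[0,0,0],-1],[[0,0.002,0.001],[0,0,0],-1],[[0,0.002,0.001],[0,0,0],-1]]'

```text
time_s: 6.05
ee_pos: [0.5723, -0.078, 0.0177]
eef_rot: [2.221, 2.22, 0.002]
force: [-2.9, 1.7, 14.5]
gripper_width: 0.0352
```

>>> move_arm --moves '[[[0,0.001,0.006],[-0.08,0,0],-1],[[0,0.001,0.012],[-0.14,0,0],-1],[[0,0.001,0.012],[-0.14,0,0],-1],[[0,-0.01,0.012],[-0.14,0,0],-1],[[0,-0.025,0.013],[-0.14,0,0],-1],[[0,-0.045,0.02],[-0.14,0,0],-1],[[0,-0.06,0.03],[-0.14,0,0],-1]]'

```text
time_s: 6.92
ee_pos: [0.5712, -0.1408, 0.0469]
eef_rot: [2.152, 2.146, -0.151]
force: [0.1, 0.9, -0.7]
gripper_width: 0.0348
```

>>> move_arm --moves '[[[-0.03,0,0.04],[0.07,0,0],-1],[[-0.09,0.01,0.04],[0.14,0,0],-1],[[-0.116,0.06,0.03],[0.14,0,0],-1],[[-0.116,0.081,0],[0.14,0,0],-1],[[-0.116,0.081,-0.025],[0.14,0,0],-1],[[-0.116,0.081,-0.037],[0.14,0,0],-1],[[-0.116,0.081,-0.038],[0.14,0,0],-1]]'

```text
time_s: 7.8
ee_pos: [0.4555, -0.0581, 0.0081]
eef_rot: [-2.223, -2.219, 0.001]
force: [0.1, -1.0, -0.9]
gripper_width: 0.0345
```

>>> move_arm --moves '[[[0,0,-0.001],[0,0,0],0.5],[[0,0,-0.001],[0,0,0],0.5],[[0,0,0.05],[0,0,0],0.5],[[0,0.03,0.11],[0,0,0],0],[[0.06,0.06,0.11],[0,0,0],-1],[[0.117,0.088,0.11],[0,0,0],-1],[[0.117,0.088,0.09],[0,0,0],-1],[[0.117,0.088,0.09],[0,0,0],-1]]'

```text
time_s: 8.8
ee_pos: [0.5715, 0.0305, 0.0971]
eef_rot: [-2.221, -2.22, 0.004]
force: [-0.7, 0.4, -0.2]
gripper_width: -0.0001
```

>>> move_arm --moves '[[[0,0,-0.036],[0,0,0],-1],[[0,0,-0.036],[0,0,0],-1],[[0,-0.02,-0.036],[0,0,0],-1],[[0,-0.035,-0.036],[0,0,0],-1],[[0,-0.045,-0.036],[0,0,0],-1],[[0,-0.055,-0.036],[0,0,0],-1]]'

```text
time_s: 9.55
ee_pos: [0.5727, -0.0248, 0.0626]
eef_rot: [2.222, 2.221, 0.001]
force: [0.1, 3.0, 2.1]
gripper_width: -0.0
```

>>> move_arm --moves '[[[0,-0.006,0],[0,0,0],-1],[[0,-0.012,0],[0,0,0],-1],[[0,-0.015,0],[0,0,0],-1],[[0,-0.015,0],[0,0,0],-1]]'

```text
time_s: 10.05
ee_pos: [0.5729, -0.0267, 0.0627]
eef_rot: [-2.204, -2.223, -0.014]
force: [-7.2, 67.1, 22.9]
gripper_width: 0.0001
```

>>> move_arm --moves '[[[0,0.025,0],[0,0,0],-1],[[0,0.03,0.06],[0,0,0],-1],[[-0.04,-0.01,0.1],[0,0,0],0.7],[[-0.08,-0.06,0.1],[0,0,0],0.7],[[-0.11,-0.11,0.1],[0,0,-0.05],0.7],[[-0.13,-0.17,0.09],[0,0,-0.05],0.7],[[-0.144,-0.23,0.07],[0,0,-0.05],0.7],[[-0.144,-0.271,0.04],[0,0,-0.05],0.7]]'

```text
time_s: 11.05
ee_pos: [0.4277, -0.3133, 0.1024]
eef_rot: [2.277, 2.162, 0.001]
force: [1.0, -0.3, 0.7]
gripper_width: 0.0724
```

```bash
python3 - <<'E'
from h import *
o=sensors.get_obs(); print(o['ee_pos'],o['eef_rot'],o['force'])
a=snap('top','t3.png');b=snap('side','s3.png')
c1=cv2.resize(a[165:285,215:455],None,fx=3,fy=3,interpolation=cv2.INTER_CUBIC)
cv2.imwrite('pics/c3.png',c1[:,:,::-1])
E
```

```text
[ 0.4277341  -0.31325177  0.1023844 ] [2.27680685e+00 2.16156592e+00 5.46514149e-04] [ 1.00807399 -0.28178631  0.67872818]
```

View pics/c3.png

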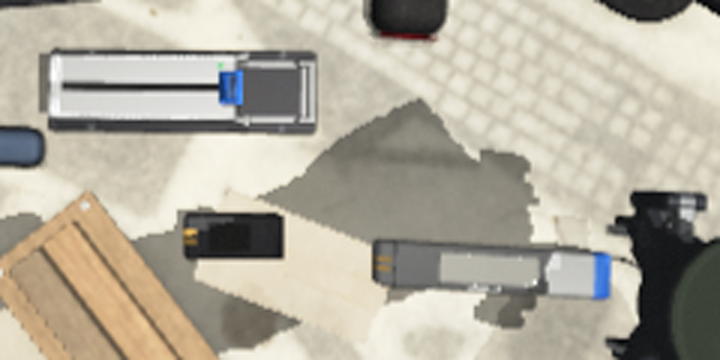

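>>> move_arm --moves '[[[0,0.002,-0.05],[0,0,0],0.7],[[0,0.002,-0.09],[0,0,0],0.7],[[0,0.002,-0.098],[0,0,0],0.7],[[0,0.002,-0.098],[0,0,0],-1],[[0,0.002,-0.098],[0,0,0],-1],[[0,0.002,-0.098],[0,0,0],-1],[[0,0.002,-0.098],[0,0,0],-1]]'

```text
time_s: 12.02
ee_pos: [0.4293, -0.3088, 0.0059]
eef_rot: [2.275, 2.163, 0.001]
force: [-1.1, 1.4, 10.1]
gripper_width: 0.0346
```

>>> move_arm --moves '[[[0,0,0.03],[0,0,0],-1],[[0.0,0,0.06],[-0.04,0,0.0],-1],[[0.05,0.02,0.06],[-0.08,0,0.025],-1],[[0.1,0.05,0.06],[-0.08,0,0.05],-1],[[0.144,0.077,0.06],[-0.08,0,0.05],-1],[[0.144,0.077,0.06],[-0.08,0,0.05],-1],[[0.144,0.077,0.06],[-0.08,0,0.05],-1]]'

```text
time_s: 12.9
ee_pos: [0.5724, -0.2314, 0.0649]
eef_rot: [2.18, 2.179, -0.085]
force: [-0.6, 0.6, -1.9]
gripper_width: 0.035
```

```bash
python3 - <<'E'
from h import *
from scipy.spatial.transform import Rotation as Ro
o=sensors.get_obs(); print(o['ee_pos'],o['force']); print(Ro.from_rotvec(o['eef_rot']).as_matrix().round(4))
a=snap('top','t4.png');b=snap('side','s4.png')
c1=cv2.resize(a[165:245,215:395],None,fx=4,fy=4,interpolation=cv2.INTER_CUBIC)
c2=cv2.resize(b[120:190,190:370],None,fx=4,fy=4,interpolation=cv2.INTER_CUBIC)
cv2.imwrite('pics/c4.png',np.vstack([c1,c2])[:,:,::-1])
E
```

```text
[ 0.57236619 -0.23141551  0.06492095] [-0.58263087  0.57965264 -1.93737614]
[[ 4.000e-04  1.000e+00  2.400e-03]
 [ 9.968e-01 -2.000e-04 -8.040e-02]
 [-8.040e-02  2.400e-03 -9.968e-01]]
```

View pics/c4.png

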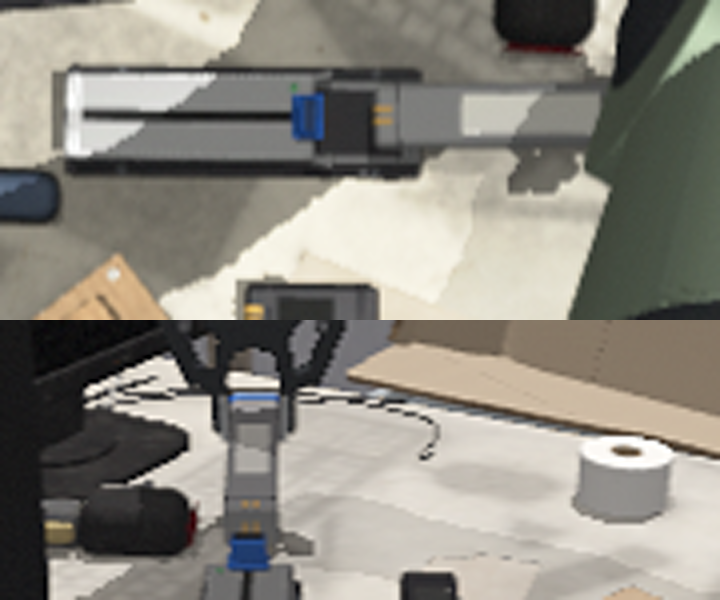

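>>> move_arm --moves '[[[0,0.012,-0.015],[-0.02,0,0],-1],[[0,0.019,-0.024],[-0.02,0,0],-1],[[0,0.02,-0.027],[-0.02,0,0],-1],[[0,0.02,-0.027],[-0.02,0,0],-1]]'

```text
time_s: 13.5
ee_pos: [0.5724, -0.212, 0.0373]
eef_rot: [2.17, 2.168, -0.106]
force: [0.0, 0.7, -2.5]
gripper_width: 0.0351
```

>>> move_arm --moves '[[[0,0.015,-0.001],[0.005,0,0],-1],[[0,0.03,-0.002],[0.01,0,0],-1],[[0,0.046,-0.004],[0.015,0,0],-1],[[0,0.062,-0.0057],[0.02,0,0],-1],[[0,0.062,-0.0057],[0.02,0,0],-1]]'

```text
time_s: 14.12
ee_pos: [0.5726, -0.1472, 0.0311]
eef_rot: [2.179, 2.182, -0.084]
force: [-0.0, -1.1, -1.7]
gripper_width: 0.0351
```

>>> move_arm --moves '[[[0,0.013,-0.0012],[0.007,0,0],-1],[[0,0.026,-0.0023],[0.014,0,0],-1],[[0,0.037,-0.0034],[0.02,0,0],-1],[[0,0.049,-0.0042],[0.025,0,0],-1],[[0,0.058,-0.0052],[0.03,0,0],-1],[[0,0.058,-0.0052],[0.03,0,0],-1]]'

```text
time_s: 14.88
ee_pos: [0.5724, -0.0903, 0.0261]
eef_rot: [2.195, 2.196, -0.052]
force: [0.1, 0.0, -2.6]
gripper_width: 0.0351
```

>>> move_arm --moves '[[[0,0.006,0],[0,0,0],-1],[[0,0.012,0],[0,0,0],-1],[[0,0.015,0],[0,0,0],-1],[[0,0.015,0],[0,0,0],-1]]'

```text
time_s: 15.38
ee_pos: [0.5725, -0.0762, 0.0262]
eef_rot: [2.195, 2.195, -0.053]
force: [-0.0, -2.8, -2.1]
gripper_width: 0.0349
```

```bash
python3 - <<'E'
from h import *
o=sensors.get_obs(); print(o['ee_pos'],o['force'],o['torque'])
b=snap('side','s5.png');a=snap('top','t5.png')
c1=cv2.resize(a[165:225,215:335],None,fx=6,fy=6,interpolation=cv2.INTER_CUBIC)
cv2.imwrite('pics/c5.png',c1[:,:,::-1])
E
```

```text
[ 0.57248373 -0.07622922  0.02621798] [-0.02157787 -2.82997354 -2.10168292] [-0.63699359  0.06542591  0.09366076]
```

View pics/c5.png

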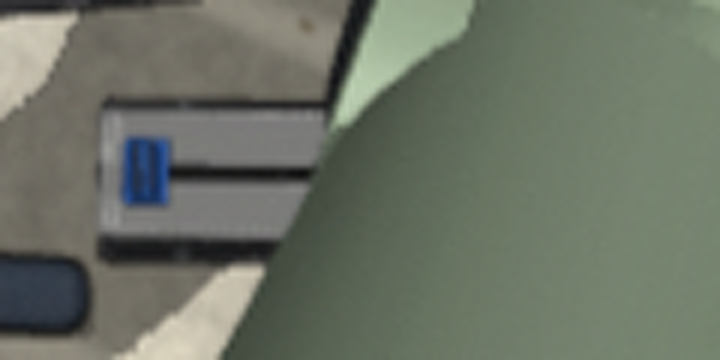

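>>> move_arm --moves '[[[0,0.003,0],[0,0,0],-1],[[0,0.003,0],[0,0,0],-1]]'

```text
time_s: 15.72
ee_pos: [0.5725, -0.0736, 0.0263]
eef_rot: [2.196, 2.194, -0.053]
force: [-1.4, -5.3, -2.7]
gripper_width: 0.035
```

>>> move_arm --moves '[[[0,0.002,0],[0,0,0],-1],[[0,0.003,0],[0,0,0],-1],[[0,0.003,0],[0,0,0],-1]]'

```text
time_s: 16.1
ee_pos: [0.5722, -0.0731, 0.0264]
eef_rot: [2.196, 2.191, -0.056]
force: [-2.0, -18.4, -2.6]
gripper_width: 0.0349
```

>>> move_arm --moves '[[[0,0,-0.003],[0.02,0,0],-1],[[0,0,-0.006],[0.04,0,0],-1],[[0,0,-0.008],[0.053,0,0],-1],[[0,0,-0.0085],[0.055,0,0],-1],[[0,0,-0.0085],[0.055,0,0],-1]]'

```text
time_s: 16.73
ee_pos: [0.5723, -0.0723, 0.0179]
eef_rot: [-2.224, -2.218, -0.006]
force: [-2.2, -12.7, 1.6]
gripper_width: 0.0347
```

>>> move_arm --moves '[[[0,-0.002,-0.001],[0,0,0],-1],[[0,-0.002,-0.001],[0,0,0],0.4],[[0,-0.002,-0.001],[0,0,0],0.4],[[0,-0.002,0.06],[0,0,0],0.4],[[0,-0.002,0.06],[0,0,0],-1],[[0,-0.012,0.06],[0,0,0],-1],[[0,-0.012,0.06],[0,0,0],-1]]'

```text
time_s: 17.6
ee_pos: [0.572, -0.0834, 0.077]
eef_rot: [-2.222, -2.217, -0.006]
force: [-0.2, -0.6, -0.2]
gripper_width: 0.0051
```

>>> move_arm --moves '[[[0,0,-0.02],[0,0,0],-1],[[0,0,-0.032],[0,0,0],-1],[[0,0,-0.036],[0,0,0],-1],[[0,0,-0.037],[0,0,0],-1]]'

```text
time_s: 18.1
ee_pos: [0.5719, -0.0822, 0.0419]
eef_rot: [-2.22, -2.217, -0.008]
force: [-18.0, 4.4, 50.6]
gripper_width: -0.0003
```

>>> move_arm --moves '[[[0,0,0.04],[0,0,0],-1],[[0,-0.03,0.1],[0,0,0],-1],[[-0.05,-0.07,0.12],[0,0,0],-1],[[-0.08,-0.13,0.12],[0,0,0],-1],[[-0.1,-0.19,0.12],[0,0,0],-1],[[-0.1,-0.25,0.12],[0,0,0],-1],[[-0.1,-0.25,0.12],[0,0,0],-1]]'

```text
time_s: 18.98
ee_pos: [0.4707, -0.3368, 0.1608]
eef_rot: [-2.228, -2.214, -0.005]
force: [-0.4, 1.5, -0.3]
gripper_width: -0.0001
```

```bash
python3 - <<'E'
from h import *
b=snap('side','s6.png');a=snap('top','t6.png')
c1=cv2.resize(a[170:220,220:330],None,fx=7,fy=7,interpolation=cv2.INTER_CUBIC)
c2=cv2.resize(b[160:240,190:300],None,fx=7,fy=3.2,interpolation=cv2.INTER_CUBIC)
cv2.imwrite('pics/c6.png',cv2.resize(np.vstack([c1,c2]),None,fx=.9,fy=.9)[:,:,::-1])
hsv=cv2.cvtColor(a,cv2.COLOR_RGB2HSV)
m=cv2.inRange(hsv,(100,140,90),(125,255,255));n,l,s,c=cv2.connectedComponentsWithStats(m)
for i in range(1,n):
    if s[i][4]>10: print(s[i],c[i],ray('top',c[i],.042))
print(sensors.get_obs()['ee_pos'])
E
```

```text
[162 149   8  11  76] [165.26315789 154.52631579] [0.66596504 0.25877494 0.042     ]
[313 187   5  16  65] [315.32307692 194.15384615] [ 0.57086082 -0.09965991  0.042     ]
[234 188   8  11  75] [237.90666667 193.12      ] [0.57311092 0.08299115 0.042     ]
[ 0.47194243 -0.3332426   0.16039843]
```

View pics/c6.png

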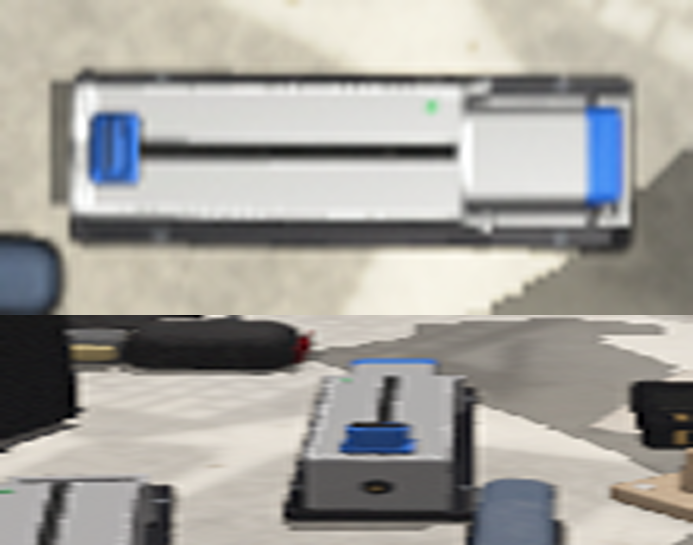

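```bash
python3 -c "
from h import *
print(ticket.sign_off())"
```

```text
the job is handed in; nothing more can be done
None
```

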